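Refit the clamp lever of a gluing jig

ROBOT

A 7-joint arm with a two-finger parallel gripper is mounted at the origin on the work surface. World frame = base frame: x ahead of the robot, y to its left, z up, the work surface at z = 0. Lengths are in m, angles in degrees, forces in N, time in s.
With the tool pointing down it reaches from about 0.425 to 0.95 m from the base axis. Payload 4.7 kg.
Tool frame: the origin (TCP) lies midway between the tips of the shut fingers; the grasp point (between the pads) lies 19 mm behind it (robot.hold_point_z is the distance from the TCP to the grasp point, in m); z points along the fingers, y is the line along which they close (so a half turn about z gives the same grasp; the last joint's range is limited). The gripper opens to 85 mm and grips with 20 to 120 N. Pads are 22 mm wide; open, the fingers measure 114 mm over their backs; the gripper's body (76 mm by 85 mm) begins 54 mm behind the grasp point. The pads swing forward as they close: fully open they stand 13 mm farther back than shut.
Start: joints at [-74.994, 26.849, -2.785, 87.806, 1.381, 65.374, -4.715], TCP at [0.193, 0.647, 0.231] pointing down, gripper open.
Joint ranges: [-148.3, 148.3], [-19.14, 114.17], [-79.39, 73.82], [5.75, 140.21], [-59.74, 239.74], [12.07, 113.84], [-152.46, 152.46]. Speed limits (degrees/s): [147.25, 147.25, 180, 180, 180, 180, 180].

INTERFACE

Orientations are given as [roll, pitch, yaw] about the fixed x, y, z axes, in that order (R = Rz(yaw) Ry(pitch) Rx(roll)).
In Python, from plant import robot gives the robot as it stands. The module is installed in compiled form; this text tells all that it offers. Calls block until the motion is done:
- robot.movep(position, orientation): joint-space move of the TCP to a pose.
- robot.movel(position, attitude=None, v=0.15, max_force=None): straight line of the TCP; attitude=None keeps the orientation; v is the mean speed in m/s. With max_force (N) it stops when the force on the tool has changed by that much, and returns True; else False.
- robot.move_joints(angles): joint-space move.
- robot.command_gripper(opening): finger opening in m; the grip force is fixed at half the most; returns when the fingers have stopped.
- robot.sleep(seconds).
- robot.inverse_kinematics(position, orientation): joint angles nearest the present ones, or None.
- robot.observe(): the state.
- robot.camera(name): name is "scene" or "side" or "wrist"; returns (picture, depth): 384x512x3 uint8, red, green, blue; 384x512 float32, m along the optical axis (not along the pixel's ray), 0 where there is no reading.
- robot.camera_info(name): a dict with "fx", "fy", "cx", "cy" (pixels), "dist_coeffs" ([k1, k2, p1, p2, k3] as OpenCV has them; the pictures are not rectified), "pose" (4x4, takes a point from camera to world coordinates). Camera axes: x right, y up, looking along -z (the intrinsics and any distortion apply to the point x, -y, -z); pixel columns grow to the right and rows downward; lengths in m; the calibration is good to about 2 mm. A picture is of the moment at which its call begins: read the wrist's pose just before it. camera_info takes no time and is no camera call; for the wrist camera it gives the pose at the moment of the call.
A pose or a line that the arm cannot do raises robot.PlanningError and nothing moves.
- robot.hand_in(): hands the job in; it is judged then, once.
Trained networks look in the newest picture that a camera, given by its name, has taken for a name from the list of things; names that differ only in an ending like _2 or _b are one class to them, and where a whole thing is asked for, a point or a joint stands for the part that bears it (a point fixed in the world has none). Each returns a list of dicts, best first, with "score" (0 to 1); they miss things now and then, are a little off and sometimes report something else, mostly with a low value. They report only what shows in the picture. A call takes as long as a camera call.
- robot.find_in(camera, thing): "centre" ([x, y, z] in m, in world coordinates, good to about 4 mm: the middle of the surface that is visible of it).
The state is a dict: "time_s": time; "qpos": joint angles; "joint_vel": joint speeds; "joint_efforts": joint torques, N m; "tcp_pos": TCP position; "tcp_rot": TCP orientation; "contact_force": force on the tool from outside, world axes, zero at the start; "ft_torque": the same for the moment, N m; "width": finger opening in m; "grip_force": force on a finger pad.
Only numpy, scipy, OpenCV 4.12 (cv2) and the standard library are available. Lean on these libraries where they do the work, as an engineer would, in place of code of your own. Each camera call takes 0.05 s, during which the arm holds its last target. There are 200 camera calls.

TASK

The clamp lever has come off the cam clamp of the gluing jig. Put it back over the splined shaft, indexed so that its keys enter and it slides fully home on the shoulder, and so that it will point at the small dowel on the jig once the clamp is tight; then swing it clockwise (seen from above) to the end of the shaft's travel, knob over the dowel, and let go. Feel for the keys gently, with no more than 30 N between lever and jig until they have well entered, do not wrench it against the stop, and leave the jar, the offcut and the brush where they are.

Things in the scene. Friction and masses are not known exactly. Their poses are not given: they have to be found in the camera images.
- lever: Loose clamp lever lying flat on the bench, right way up, 0.25 to 0.5 kg, most of it in the hub. Origin: centre of its hub's underside, on the bore axis; x along the arm to the knob, z up. Hub: square block 46 x 46 mm, 24 mm high, sides facing x and y. Arm 18 mm wide, 8 to 20 mm above the underside. Grip the hub across its y sides (46 mm), finger tips 4 to 8 mm above the underside.
- lever_bore (a point): On the bore axis at the top of the lever's hub, 24 mm above its underside. The through bore has three inner keys, 14.9 mm wide and as tall as the hub, at 60, 180 and 300 deg from the lever's x, leaving a clear circle of 11 mm radius between them.
- lever_knob (a point): On the lever's knob axis, 110 mm from the bore axis, 30 mm above the lever's underside. The knob (30 mm diameter, black) tops out 55 mm above the underside; its round foot (24 mm diameter) is level with the underside.
- jig: Plywood gluing jig screwed to the bench: base 240 x 270 mm, 18 mm thick, with a board against a fence on its +x side (tops 40 and 48 mm above the bench) and an upright steel shaft with an eccentric cam (33 mm radius, 20 to 38 mm high). Origin: on the shaft axis at bench level; z up. Yaw varies.
- shaft_seat (a point): On the shaft axis, 50 mm above the bench: top of the round shoulder (22 mm radius) on which the lever's underside must sit; axes as the jig. The shaft is stiff to turn (0.4 N m) and stays where left. Tightening is clockwise from above, to a hard stop; 20 to 83 deg remain at the start, its angle is not reported. At the stop a well fitted lever points along the jig's -y, with 4 deg of play.
- key_ends (a point): On the shaft axis, 70 mm above the bench: flat upper ends of the shaft's three keys (10 mm wide, 120 deg apart, out to 16 mm radius, down to the shoulder). The lever rests here, 20 mm above its seat, unless its keys stand in the gaps (within 4 deg); then it slides down freely. Right fit: lever pointing 20 to 83 deg counter-clockwise of the jig's -y; fits 120 deg away cannot reach the dowel.
- pilot_tip (a point): Top of the shaft, 84 mm above the bench: end of the smooth round pilot that stands in the middle above the keys, 10.3 mm radius up to 78 mm, tapering to 6 mm radius at the tip. The lever's bore goes over it first, with 0.7 mm of radial play, at any angle.
- lock_mark (a point): Top centre of a short dowel on the jig, 14 mm diameter, 12 mm tall, its top 30 mm above the bench, 110 mm from the shaft axis, 4 deg clockwise of the jig's -y axis. The tight lever's knob stands above it (the foot clears it by 20 mm). Over 1.5 N m at the stop is wrenching.
- paint_jar: Paint jar, 56 mm diameter, 60 mm tall, to be left alone. Origin: centre of its underside.
- offcut: Wooden offcut, 60 x 48 x 28 mm, to be left alone. Origin: centre of its underside.
- brush: Brush 180 mm long lying on the bench, to be left alone. Origin: underside near the middle; x along the brush.

How it is judged (in metres and radians):
On the way, in this order (a step that is already met when the one before it is completed fails the run):
1. the lever is fully home on the shaft's shoulder (z of lever in the frame of shaft_seat between -0.004 and 0.003 m and horizontal distance between lever and shaft_seat below 0.004 m and angle between lever's own z axis and vertical below 0.07 rad), for 0.2 s.
2. the lever, still home, is swung tight: its knob is over the dowel (all of step 1 and horizontal distance between lever_knob and lock_mark below 0.02 m), for 0.2 s.
At the end, for the whole second after the job is handed in: The lever is at rest, upright (within 4 deg) and fully home on the shaft (underside within 3 mm of the shoulder, bore within 4 mm of the axis), with its knob within 20 mm (horizontally) of the dowel (all of step 2 and linear speed of lever below 0.02 m/s); the robot touches nothing.
It fails at once if the lever is pressed or forced against the jig with more than 30 N before its keys are 8 mm in (contact force between lever and jig above 30 N and z of lever in the frame of shaft_seat above 0.012 m).
It fails at once if the lever is wrenched on the shaft with more than 150 N on its keys and shoulder (about 1.8 N m) (contact force between lever and jig above 150 N).
It fails at once if the paint jar is moved by more than 20 mm (distance of paint_jar from where it was at the start of the episode above 0.02 m).
It fails at once if the offcut is moved by more than 20 mm (distance of offcut from where it was at the start of the episode above 0.02 m).
It fails at once if the brush is moved by more than 20 mm (distance of brush from where it was at the start of the episode above 0.02 m).
It also fails if it takes over 67 s, if anything falls off the work surface, if the arm or the gripper's body presses on something with over 40 N, if the wrist force passes 120 N, or if a joint passes its speed limit or range.

## Working session

There is one attempt and no reset: what is moved stays moved. The work goes in short steps, each a Python script; the robot and the scene stay as the last script left them, time stands still between calls to the robot, and variables do not carry over. Pictures are saved under pics/ and viewed, at most 10 in all, crops included, and the job is handed in when it is done.

```bash
mkdir -p pics; ls
cat > h.py <<'E'
import numpy as np, cv2
from plant import robot
def unproj(info,depth,uv):
    uv=np.atleast_2d(np.array(uv,float))
    K=np.array([[info['fx'],0,info['cx']],[0,info['fy'],info['cy']],[0,0,1]])
    n=cv2.undistortPoints(uv[:,None],K,np.array(info['dist_coeffs']))[:,0]
    d=depth[uv[:,1].astype(int),uv[:,0].astype(int)] if np.ndim(depth)==2 else depth*np.ones(len(uv))
    P=np.c_[n[:,0]*d,-n[:,1]*d,-d,np.ones(len(d))]
    return (P@np.array(info['pose']).T)[:,:3],d
def cloud(name):
    info=robot.camera_info(name); rgb,dep=robot.camera(name)
    v,u=np.mgrid[0:384,0:512]; P,d=unproj(info,dep,np.c_[u.ravel(),v.ravel()])
    P[d<=0]=np.nan
    return rgb,dep,P.reshape(384,512,3)
E
python3 - <<'E'
from h import *
for n in('scene','side'):
    rgb,dep,P=cloud(n); cv2.imwrite(f'pics/{n}0.png',rgb[:,:,::-1]); np.savez(f'pics/{n}0.npz',rgb=rgb,P=P)
    print(n,np.array(robot.camera_info(n)['pose'])[:3,3])
    for t in['lever','lever_bore','lever_knob','jig','shaft_seat','key_ends','pilot_tip','lock_mark','paint_jar','offcut','brush']:
        print(t,[(np.round(r['centre'],3).tolist(),round(r['score'],2)) for r in robot.find_in(n,t)[:2]])
print(robot.observe()['time_s'],robot.hold_point_z,robot.observe()['tcp_rot'])
E
```

```text
pics
scene [1.08482604 0.18412974 0.93271732]
lever [([0.442, -0.294, 0.022], 0.76)]
lever_bore [([0.443, -0.295, 0.022], 0.97)]
lever_knob [([0.443, -0.294, 0.022], 0.85)]
jig [([0.578, 0.095, 0.017], 0.64)]
shaft_seat [([0.584, 0.094, 0.019], 0.8)]
key_ends [([0.578, 0.095, 0.019], 0.62)]
pilot_tip [([0.584, 0.094, 0.017], 0.76), ([0.62, -0.432, 0.047], 0.74)]
lock_mark [([0.581, 0.087, 0.017], 0.67), ([0.442, -0.292, 0.024], 0.62)]
paint_jar [([0.623, -0.434, 0.053], 0.88), ([0.709, -0.271, 0.018], 0.7)]
offcut [([0.514, 0.43, 0.026], 0.73)]
brush [([0.713, -0.27, 0.015], 0.76)]
side [ 0.14272338 -0.97613881  0.90405693]
lever [([0.437, -0.301, 0.029], 0.77)]
lever_bore [([0.436, -0.3, 0.02], 0.66)]
lever_knob [([0.437, -0.298, 0.023], 0.97)]
jig [([0.548, 0.052, 0.021], 0.64)]
shaft_seat [([0.549, 0.049, 0.022], 0.88)]
key_ends [([0.546, 0.051, 0.018], 0.56)]
pilot_tip [([0.55, 0.051, 0.021], 0.93)]
lock_mark []
paint_jar [([0.602, -0.457, 0.049], 0.75)]
offcut [([0.509, 0.402, 0.024], 0.74)]
brush [([0.704, -0.279, 0.018], 0.81)]
1.2 0.0187 [ 1.79996574e+02 -2.27187754e-03  1.63340430e+02]
```

View pics/scene0.png

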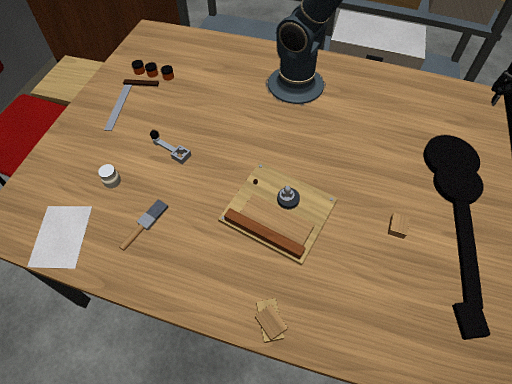

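View pics/side0.png

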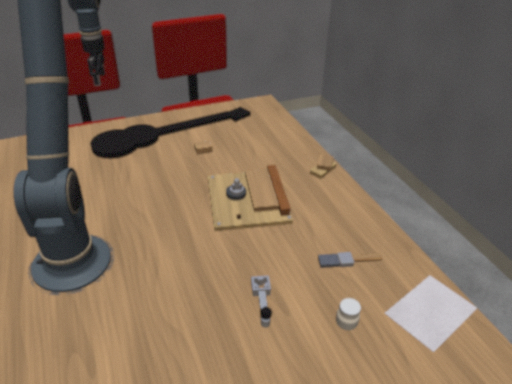

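Scene view: the lever hub is at (180,154) and its knob at (155,134). The shaft is at (288,193), the dowel at (255,182), the jar at (108,175) and the brush at (145,225). Next I'll get rough positions and the wrist camera geometry.

Run:
```python
from h import *
P=np.load('pics/scene0.npz')['P'];Q=np.load('pics/side0.npz')['P']
for n,(u,v) in dict(hub=(180,154),knob=(155,133),shaft=(288,189),dowel=(255,182),jar=(108,170)).items(): print(n,P[v,u].round(3))
for n,(u,v) in dict(hub=(262,283),knob=(266,314),shaft=(236,185),dowel=(238,216)).items(): print('s',n,Q[v,u].round(3))
o=robot.observe(); T=np.array(robot.camera_info('wrist')['pose'])
from scipy.spatial.transform import Rotation as R
Rt=R.from_euler('xyz',o['tcp_rot'],degrees=True).as_matrix()
print('cam in tcp',(Rt.T@(T[:3,3]-o['tcp_pos'])).round(3),(Rt.T@T[:3,:3]).round(2).tolist())
i=robot.camera_info('wrist');print(i['fx'],i['cx'],i['cy'])
for p,y in[((.58,.09,.3),160),((.44,-.29,.3),160)]:
  for dy in range(0,360,45): print(p,dy,None if (q:=robot.inverse_kinematics(p,[180,0,dy])) is None else np.round(q,0).tolist())
```

```text
hub [ 0.444 -0.282 -0.003]
knob [ 0.425 -0.37   0.052]
shaft [0.527 0.103 0.081]
dowel [ 0.497 -0.004  0.028]
jar [ 0.607 -0.44   0.058]
s hub [ 0.463 -0.266  0.008]
s knob [ 0.419 -0.392  0.052]
s shaft [0.518 0.085 0.069]
s dowel [ 0.488 -0.015  0.03 ]
cam in tcp [ 0.072 -0.    -0.143] [[-0.0, 0.96, 0.28], [1.0, 0.0, -0.0], [-0.0, 0.28, -0.96]]
279.3136005114255 256.01692766854364 192.69777076609722
(0.58, 0.09, 0.3) 0 [-47.0, 19.0, 44.0, 97.0, -14.0, 70.0, -89.0]
(0.58, 0.09, 0.3) 45 [-41.0, 17.0, 36.0, 97.0, -11.0, 69.0, -47.0]
(0.58, 0.09, 0.3) 90 [-38.0, 17.0, 32.0, 97.0, -10.0, 69.0, -4.0]
(0.58, 0.09, 0.3) 135 [-34.0, 16.0, 27.0, 96.0, -8.0, 69.0, 40.0]
(0.58, 0.09, 0.3) 180 [-29.0, 16.0, 20.0, 96.0, -6.0, 69.0, 83.0]
(0.58, 0.09, 0.3) 225 [-22.0, 16.0, 12.0, 96.0, -3.0, 69.0, 125.0]
(0.58, 0.09, 0.3) 270 [34.0, 29.0, -67.0, 93.0, 28.0, 77.0, 143.0]
(0.58, 0.09, 0.3) 315 [-59.0, 25.0, 64.0, 98.0, -23.0, 72.0, -125.0]
(0.44, -0.29, 0.3) 0 [-15.0, 12.0, 52.0, 105.0, -11.0, 68.0, -49.0]
(0.44, -0.29, 0.3) 45 [-15.0, 12.0, 52.0, 105.0, -11.0, 68.0, -4.0]
(0.44, -0.29, 0.3) 90 [-15.0, 12.0, 52.0, 105.0, -11.0, 68.0, 41.0]
(0.44, -0.29, 0.3) 135 [-28.0, 20.0, 74.0, 105.0, -20.0, 70.0, 97.0]
(0.44, -0.29, 0.3) 180 [41.0, 10.0, -14.0, 102.0, 3.0, 68.0, 116.0]
(0.44, -0.29, 0.3) 225 [75.0, 18.0, -57.0, 100.0, 16.0, 70.0, 149.0]
(0.44, -0.29, 0.3) 270 [-23.0, 16.0, 64.0, 105.0, -15.0, 69.0, -134.0]
(0.44, -0.29, 0.3) 315 [-23.0, 16.0, 64.0, 105.0, -15.0, 69.0, -89.0]
```

Run:
```python
from h import *
def snap(k):
    rgb,dep,P=cloud('wrist'); cv2.imwrite(f'pics/{k}.png',cv2.resize(rgb[:,:,::-1],(800,600),interpolation=cv2.INTER_CUBIC)); np.savez(f'pics/{k}.npz',rgb=rgb,P=P,T=robot.camera_info('wrist')['pose'])
robot.movep([.523,.085,.18],[180,0,110]); snap('jig')
for t in['shaft_seat','pilot_tip','lock_mark']: print(t,[(np.round(r['centre'],3).tolist(),round(r['score'],2)) for r in robot.find_in('wrist',t)[:2]])
robot.movep([.445,-.30,.18],[180,0,74]); snap('lev')
print(robot.observe()['time_s'],robot.observe()['qpos'],robot.observe()['tcp_pos'])
```

```text
shaft_seat [([0.549, 0.112, 0.018], 0.58)]
pilot_tip [([0.552, 0.111, 0.02], 0.56)]
lock_mark [([0.554, 0.109, 0.017], 0.76)]
5.2333 [ -7.11055854  21.53770553  46.54115547 111.93578458 -19.16644854
  54.46697032  32.99173196] [ 0.44616387 -0.29827751  0.17975399]
```

View pics/jig.png

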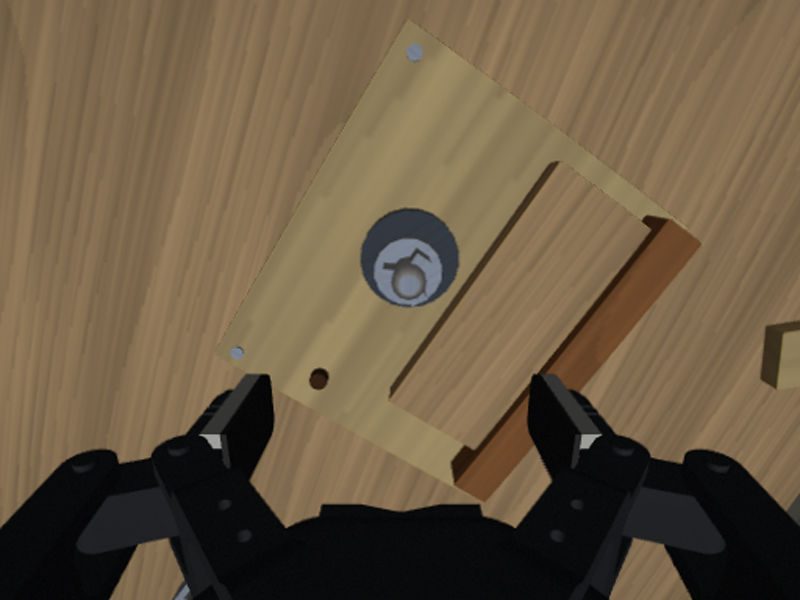

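View pics/lev.png

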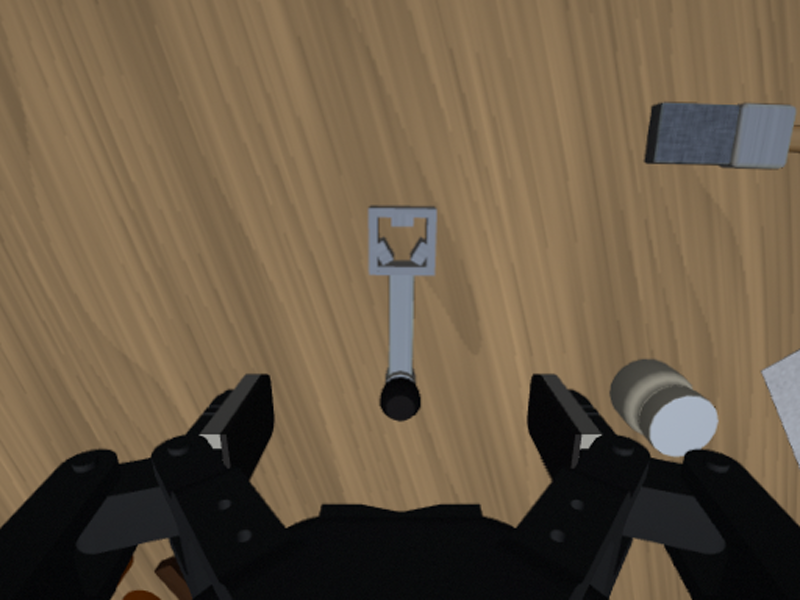

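Jig view (800x600): pilot tip (408,280), dowel (319,378), keys faintly seen around the pilot. Lever view: hub top has corners (369,206) to (437,275), knob (400,398). I'll measure both from depth.

```bash
cat > m.py <<'E'
from h import *
D=np.load('pics/lev.npz');P=D['P'].reshape(-1,3)
m=(abs(P[:,0]-.45)<.1)&(abs(P[:,1]+.3)<.15)&(P[:,2]>.018)&(P[:,2]<.03)
hub=P[m]; print('hub z',np.median(hub[:,2]),len(hub))
kb=P[(abs(P[:,0]-.42)<.06)&(abs(P[:,1]+.38)<.06)&(P[:,2]>.045)&(P[:,2]<.07)]; print('knob',kb.mean(0),kb[:,2].max(),len(kb))
r=cv2.minAreaRect((hub[:,:2]*1000).astype(np.float32)); print(r)
d=(kb.mean(0)[:2]-np.array(r[0])/1000);print('lever',np.linalg.norm(d),np.degrees(np.arctan2(d[1],d[0])))
D=np.load('pics/jig.npz');P=D['P'].reshape(-1,3);c=np.array([.523,.09])
near=np.hypot(*(P[:,:2]-c).T)<.045
for lo,hi in[(.045,.056),(.066,.0735),(.0735,.08),(.08,.09)]:
    q=P[near&(P[:,2]>lo)&(P[:,2]<hi)]
    print(lo,len(q),q.mean(0).round(4),cv2.minEnclosingCircle((q[:,:2]*1000).astype(np.float32)))
    if len(q)<70: print((q*1000).round(0).tolist())
T=D['T'];
def ray(u,v,z,k='jig'):
    i=robot.camera_info('wrist');i['pose']=np.load(f'pics/{k}.npz')['T'];p,_=unproj(i,1.,[(u/1.5625,v/1.5625)]);o=i['pose'][:3,3];r=p[0]-o;return o+r*(z-o[2])/r[2]
t=ray(408,283,.084);s=ray(408,270,.05);d=ray(319,377,.03);print('tip',t,'shoulder',s,'dowel',d,np.linalg.norm((d-t)[:2]),np.degrees(np.arctan2(*(d-t)[1::-1])))
print('hubc',[ray(u,v,.024,'lev').round(4) for u,v in((369,206),(437,206),(437,275),(369,275))],'knob',ray(400,400,.05,'lev'))
im=np.load('pics/jig.npz')['rgb'][125:205,220:305,::-1];cv2.imwrite('pics/crop.png',cv2.resize(im,None,fx=7,fy=7,interpolation=cv2.INTER_CUBIC))
E
python3 m.py
```

```text
hub z 0.023210278354800107 2205
knob [ 0.42416907 -0.37524335  0.05267251] 0.057272168214137 493
((443.46734619140625, -314.4895935058594), (132.69351196289062, 45.477996826171875), 75.3617935180664)
lever 0.06374513507267725 -107.62232177485113
0.045 760 [0.522  0.1024 0.0504] ((524.0546875, 98.6484603881836), 21.933910369873047)
0.066 240 [0.5222 0.1012 0.0702] ((523.6865234375, 98.67526245117188), 16.600055694580078)
0.0735 97 [0.5232 0.1014 0.0786] ((523.8074951171875, 98.64044952392578), 10.224899291992188)
0.08 300 [0.5233 0.0993 0.0832] ((523.48486328125, 98.43705749511719), 9.515023231506348)
tip [0.52303492 0.09885831 0.084     ] shoulder [0.52360903 0.09911808 0.05      ] dowel [ 0.49184564 -0.00322205  0.03      ] 0.10673880497635428 -106.98982913624073
hubc [array([ 0.4398, -0.2443,  0.024 ]), array([ 0.4838, -0.2567,  0.024 ]), array([ 0.4719, -0.3028,  0.024 ]), array([ 0.426 , -0.2898,  0.024 ])] knob [ 0.42411856 -0.37614076  0.05      ]
```

View pics/crop.png

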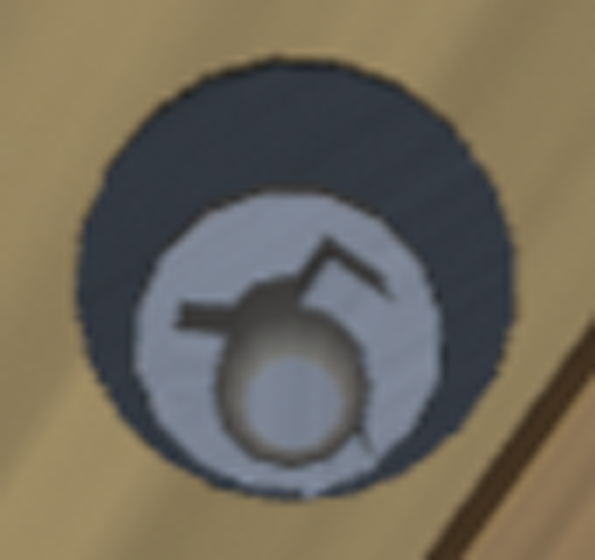

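```bash
cat > m2.py <<'E'
from h import *
P=np.load('pics/lev.npz')['P'].reshape(-1,3)
m=(np.hypot(P[:,0]-.4554,P[:,1]+.2734)<.05)&(P[:,2]>.0218)&(P[:,2]<.03)
print(m.sum(),cv2.minAreaRect((P[m,:2]*1000).astype(np.float32)))
k=P[(np.hypot(P[:,0]-.424,P[:,1]+.376)<.03)&(P[:,2]>.03)];print('knob',cv2.minEnclosingCircle((k[:,:2]*1000).astype(np.float32)))
P=np.load('pics/jig.npz')['P'].reshape(-1,3)
d=P[(np.hypot(P[:,0]-.4918,P[:,1]+.0055)<.02)&(P[:,2]>.024)&(P[:,2]<.036)];print('dowel',d.mean(0),len(d),cv2.minEnclosingCircle((d[:,:2]*1000).astype(np.float32)))
c=np.array([.5238,.0986]);v=P[:,:2]-c;r=np.hypot(*v.T);a=np.degrees(np.arctan2(v[:,1],v[:,0]))
s=(r>.0115)&(r<.0165)
hi=s&(P[:,2]>.062)&(P[:,2]<.074);lo=s&(P[:,2]<.058)
H,e=np.histogram(a[hi],72,(-180,180));L,_=np.histogram(a[lo],72,(-180,180))
print([(int(x),int(h),int(l)) for x,h,l in zip(e,H,L)])
# best key phase
best=[]
for th in np.arange(0,120,.5):
    ins=np.zeros(len(P),bool)
    for j in range(3):
        t=np.radians(th+120*j);x=v@[np.cos(t),np.sin(t)];y=v@[-np.sin(t),np.cos(t)];ins|=(x>0)&(abs(y)<.005)
    best.append((ins[hi].sum()/hi.sum()-ins[lo].sum()/lo.sum(),th))
print(sorted(best)[-12:])
f=P[(P[:,2]>.044)&(P[:,2]<.053)&(r>.05)&(r<.2)];print('fence',len(f),cv2.minAreaRect((f[:,:2]*1000).astype(np.float32)))
E
python3 m2.py
```

```text
1145 ((451.0038146972656, -285.5506591796875), (71.3174057006836, 45.61707305908203), 74.7045669555664)
knob ((423.3077087402344, -377.88385009765625), 14.636963844299316)
dowel [ 0.49200954 -0.00515392  0.02950112] 121 ((491.9890441894531, -6.608762741088867), 7.172939300537109)
[(-180, 6, 0), (-175, 8, 1), (-170, 6, 0), (-165, 5, 0), (-160, 7, 0), (-155, 6, 0), (-150, 6, 0), (-145, 3, 0), (-140, 0, 0), (-135, 0, 0), (-130, 0, 0), (-125, 0, 2), (-120, 0, 4), (-115, 0, 3), (-110, 0, 1), (-105, 0, 1), (-100, 0, 0), (-95, 0, 0), (-90, 0, 0), (-85, 0, 0), (-80, 0, 0), (-75, 0, 0), (-70, 0, 0), (-65, 5, 0), (-60, 5, 0), (-55, 6, 0), (-50, 5, 0), (-45, 5, 0), (-40, 6, 0), (-35, 5, 0), (-30, 7, 2), (-25, 3, 1), (-20, 0, 3), (-15, 0, 2), (-10, 0, 3), (-5, 0, 7), (0, 0, 4), (5, 0, 7), (10, 0, 7), (15, 0, 5), (20, 0, 5), (25, 0, 7), (30, 0, 4), (35, 0, 3), (40, 0, 2), (45, 0, 0), (50, 2, 0), (55, 7, 0), (60, 7, 1), (65, 9, 2), (70, 8, 1), (75, 8, 2), (80, 10, 1), (85, 7, 1), (90, 8, 6), (95, 5, 7), (100, 0, 6), (105, 0, 5), (110, 0, 7), (115, 0, 6), (120, 0, 6), (125, 0, 6), (130, 0, 5), (135, 0, 7), (140, 0, 6), (145, 0, 6), (150, 0, 6), (155, 0, 7), (160, 0, 5), (165, 0, 9), (170, 6, 8), (175, 11, 7)]
[(np.float64(0.7678641155798516), np.float64(78.0)), (np.float64(0.7682824789423773), np.float64(72.5)), (np.float64(0.7741953477994088), np.float64(73.0)), (np.float64(0.7788531265688626), np.float64(77.5)), (np.float64(0.7839292687008423), np.float64(77.0)), (np.float64(0.7847659954258939), np.float64(73.5)), (np.float64(0.8059072906788642), np.float64(76.5)), (np.float64(0.8067440174039159), np.float64(74.0)), (np.float64(0.813075249623473), np.float64(75.5)), (np.float64(0.8173146650304011), np.float64(76.0)), (np.float64(0.8291404027444638), np.float64(75.0)), (np.float64(0.8346349082389692), np.float64(74.5))]
fence 4930 ((654.6047973632812, 68.43693542480469), (239.4486541748047, 32.29962921142578), 76.78499603271484)
```

Geometry is consistent:

| Item | Position / angle |
|---|---|
| Shaft axis | (0.5238, 0.0986) |
| Shaft keys | 75° + k·120°, so the lever goes in at yaw −45° |
| Jig −y | −103.2°, leaving 58° of travel |
| Lever hub | (0.4548, −0.2734), yaw −106°, knob 109 mm away (110 expected) |

Next step is the grasp.

```bash
cat >> h.py <<'E'
def snap(k):
    rgb,dep,P=cloud('wrist'); cv2.imwrite(f'pics/{k}.png',rgb[:,:,::-1]); np.savez(f'pics/{k}.npz',rgb=rgb,P=P,T=robot.camera_info('wrist')['pose'])
def st(m=''):
    o=robot.observe(); print(m,round(o['time_s'],2),'tcp',np.round(o['tcp_pos'],4),'yaw',np.round(o['tcp_rot'],1),'F',np.round(o['contact_force'],1),'M',np.round(o['ft_torque'],2),'w',round(o['width'],4),'g',np.round(o['grip_force'],1)); return o
E
python3 - <<'E'
from h import *
A=[180,0,74.0]
robot.movep([.4548,-.2734,.10],A); st()
print(robot.movel([.4548,-.2734,.001],A,v=.08,max_force=12)); st('down')
robot.command_gripper(.03); st('grip')
robot.movel([.4548,-.2734,.14],A,v=.12); robot.sleep(.3); st('lift'); snap('held')
E
```

```text
5.67 tcp [ 0.4551 -0.2731  0.1001] yaw [-180.     0.    74.1] F [-0.6 -0.9  0.4] M [-0.05 -0.02  0.03] w 0.0851 g 0.0
False
down 7.06 tcp [ 0.4551 -0.2736  0.0014] yaw [179.9   0.   74. ] F [0.3 0.3 0.4] M [-0.02 -0.05  0.03] w 0.0856 g 0.0
grip 7.51 tcp [ 0.4551 -0.2735  0.0015] yaw [180.  -0.  74.] F [-1.7 -0.1  5.9] M [ 0.22  0.27 -0.06] w 0.0449 g 62.8
lift 9.12 tcp [ 0.4546 -0.2734  0.1397] yaw [-180.    0.   74.] F [ 0.8 -0.7 -4.2] M [ 0.01 -0.   -0.03] w 0.045 g 61.7
```

View pics/held.png

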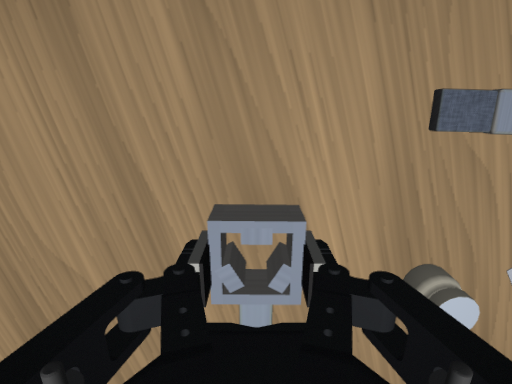

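The lever is held squarely. Hub top corners are around (210,219), (304,219) and (213,303), (301,303). I'll measure the hub in the tool frame.

Run:
```python
from h import *
o=st(); from scipy.spatial.transform import Rotation as R
Rt=R.from_euler('xyz',o['tcp_rot'],degrees=True)
D=np.load('pics/held.npz');P=D['P'];Q=Rt.inv().apply(P.reshape(-1,3)-o['tcp_pos']).reshape(P.shape)
for v in(222,225,300,302,304,306): print(v,(Q[v,[216,257,298]]*1000).round(1).tolist())
q=Q[210:312,205:310].reshape(-1,3); z=q[(abs(q[:,0])<.04)&(q[:,2]<.0)&(q[:,2]>-.04)&(abs(q[:,1])<.03)]
zt=np.median(z[:,2]);t=z[abs(z[:,2]-zt)<.0025];print('top z',zt,'x',t[:,0].min(),t[:,0].max(),'y',t[:,1].min(),t[:,1].max(),cv2.minAreaRect((t[:,:2]*1000).astype(np.float32)))
```

```text
9.17 tcp [ 0.4547 -0.2734  0.1398] yaw [-180.    0.   74.] F [ 0.4 -0.1 -3.9] M [ 0.05 -0.01 -0.05] w 0.0449 g 61.7
222 [[22.1, -18.6, -23.1], [21.7, 0.3, -22.3], [21.9, 19.3, -22.9]]
225 [[20.7, -18.6, -23.5], [20.5, 0.3, -22.9], [20.6, 19.3, -23.3]]
300 [[-21.2, -20.6, -22.5], [-21.3, 0.4, -22.4], [-21.1, 21.3, -22.6]]
302 [[-22.2, -20.6, -22.8], [-22.2, 0.4, -22.7], [-21.8, 21.3, -23.3]]
304 [[-151.2, -48.2, 138.9], [-26.9, 0.4, -18.3], [-23.3, 21.4, -23.0]]
306 [[-154.4, -48.4, 139.4], [-28.0, 0.4, -18.6], [-155.1, 50.8, 140.2]]
top z -0.022396651762158274 x -0.02612407858131902 0.02327830153494321 y -0.024883858522278753 0.02555107716800492 ((-1.4215354919433594, 0.3396015167236328), (50.434959411621094, 49.39872741699219), 89.97088623046875)
```

Run:
```python
from h import *
A=[180,0,135.0]; X,Y=.5236,.0984
robot.movep([X,Y,.14],A); robot.sleep(.3); o=st('above')
e=np.array([X,Y])-o['tcp_pos'][:2]; print(e)
robot.movel([X,Y,.105],A,v=.1); robot.sleep(.2); st('pre')
print(robot.movel([X,Y,.0745],A,v=.03,max_force=8)); o=st('pilot')
if o['tcp_pos'][2]<.077:
    print(robot.movel([X,Y,.062],A,v=.015,max_force=8)); st('keys')
```

```text
above 10.88 tcp [0.5237 0.0975 0.14  ] yaw [-180.     0.   134.9] F [ 0.1  0.1 -3.1] M [ 0.01  0.01 -0.  ] w 0.0448 g 61.8
[-0.00013382  0.00086773]
pre 11.57 tcp [0.5242 0.0985 0.1057] yaw [179.9   0.  135. ] F [ 0.6  0.1 -4. ] M [-0.    0.03 -0.05] w 0.045 g 61.7
False
pilot 12.74 tcp [0.5238 0.0984 0.0747] yaw [180.   0. 135.] F [ 0.6 -0.8 -3.4] M [ 0.04  0.   -0.01] w 0.0451 g 61.7
False
keys 13.72 tcp [0.5237 0.0984 0.0621] yaw [180.   0. 135.] F [ 0.2  0.5 -3.5] M [0.01 0.1  0.02] w 0.0448 g 61.7
```

Keys entered without contact force. Now down to the shoulder.

Run:
```python
from h import *
A=[180,0,135.0]; X,Y=.5236,.0984
print(robot.movel([X,Y,.0505],A,v=.02,max_force=8)); robot.sleep(.3); st('seat')
# swing clockwise in steps, watching torque and force
for i,y in enumerate(np.arange(132,89,-3)):
    robot.movel([X,Y,robot.observe()['tcp_pos'][2] if i==0 else z],[180,0,float(y)],v=.03)
    o=robot.observe(); z=.0512
    M=o['ft_torque']; F=np.array(o['contact_force'])
    print(round(o['time_s'],1),y,np.round(o['tcp_rot'][2],1),np.round(F,1),np.round(M,2))
    if abs(M[2])>1.0 or np.linalg.norm(F)>35: print('stop');break
st()
```

```text
True
seat 14.56 tcp [0.5234 0.0985 0.0515] yaw [-180.   -0.  135.] F [-0.1 -0.2  5.6] M [ 0.    0.17 -0.01] w 0.0448 g 62.6
14.8 132 132.1 [-0.3  0.   0.3] [-0.02  0.13 -0.02]
15.1 129 129.1 [-2.3  1.1  4.4] [-0.03  0.37  0.13]
15.3 126 126.1 [-1.   1.   5.7] [0.07 0.44 0.15]
15.6 123 123.1 [-1.8  1.   4.9] [-0.01  0.4   0.13]
15.8 120 120.1 [-2.3 -1.   6.2] [0.07 0.5  0.21]
16.1 117 117.1 [-1.6 -0.4  5.1] [0.08 0.51 0.21]
16.3 114 114.1 [-2.8 -0.2  5.6] [0.07 0.46 0.12]
16.6 111 111.1 [-1.   0.4  5. ] [0.07 0.45 0.23]
16.8 108 108.1 [-2.1  0.9  5. ] [0.03 0.46 0.12]
17.1 105 105.1 [-1.7  0.2  5.7] [0.12 0.5  0.18]
17.3 102 102.1 [-1.2  0.8  5.9] [0.1  0.45 0.26]
17.6 99 99.1 [-2.3  0.9  5.7] [0.11 0.44 0.2 ]
17.8 96 96.1 [-2.9  0.5  5.8] [0.08 0.45 0.14]
18.1 93 93.1 [-1.7  0.5  5. ] [0.1  0.44 0.2 ]
18.3 90 90.1 [-2.   0.3  5.4] [0.1  0.47 0.16]
 18.31 tcp [0.5237 0.0986 0.0515] yaw [-180.    -0.    90.1] F [-2.   0.3  5.4] M [0.1  0.47 0.16] w 0.0448 g 62.9
```

Run:
```python
from h import *
X,Y=.5236,.0984
for y in [88,86,84,82,80,79,78,77,76]:
    robot.movel([X,Y,.0512],[180,0,float(y)],v=.02)
    o=robot.observe(); M=o['ft_torque']; F=np.array(o['contact_force'])
    print(round(o['time_s'],1),y,np.round(o['tcp_rot'][2],1),np.round(F,1),np.round(M,2))
    if abs(M[2])>.7 or np.linalg.norm(F)>35: print('stop');break
snap('tight')
```

```text
18.6 88 88.1 [-2.5  0.8  5.8] [0.1  0.47 0.16]
18.8 86 86.1 [-1.8  0.4  6.1] [0.13 0.42 0.18]
19.1 84 84.1 [-1.9 -0.9  6.9] [0.1  0.44 0.18]
19.3 82 82.1 [-1.  -0.   6.3] [0.13 0.43 0.16]
19.6 80 80.0 [-1.6  1.1  6.5] [0.1  0.54 0.18]
19.8 79 79.1 [-2.9  0.5  5.8] [0.15 0.49 0.19]
20.1 78 78.0 [-3.   0.2  6.4] [0.14 0.49 0.17]
20.3 77 77.1 [-1.9  1.1  6.2] [0.16 0.45 0.21]
20.6 76 76.1 [-1.8 -0.   6.7] [0.17 0.41 0.19]
```

View pics/tight.png

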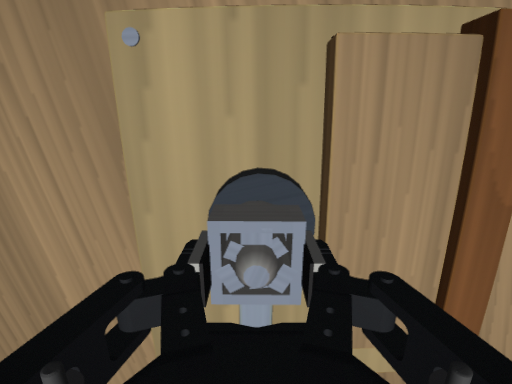

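The hub is square in the fingers and seated over the pilot (257,265), with no slip and no stop felt yet. I'll continue gently in 0.5° steps until the torque rises.

Run:
```python
from h import *
X,Y=.5236,.0984
for y in np.arange(75.5,70.9,-.5):
    robot.movel([X,Y,.0512],[180,0,float(y)],v=.02); robot.sleep(.1)
    o=robot.observe(); M=o['ft_torque']; F=np.array(o['contact_force'])
    print(round(o['time_s'],1),y,np.round(o['tcp_rot'][2],1),np.round(F,1),np.round(M,2))
    if abs(M[2]-.18)>.3 or np.linalg.norm(F)>25: print('stop');break
```

```text
21.0 75.5 75.6 [-2.4  0.3  5.8] [0.05 0.47 0.26]
21.3 75.0 75.1 [-1.9  0.2  6.1] [0.08 0.46 0.32]
21.7 74.5 74.6 [-2.8  0.9  5.6] [0.05 0.47 0.27]
22.0 74.0 74.1 [-1.6  0.3  6.5] [0.06 0.46 0.3 ]
22.4 73.5 73.6 [-2.3  1.   5.8] [0.08 0.44 0.3 ]
22.7 73.0 73.1 [-2.2  1.2  5.7] [0.12 0.4  0.26]
23.1 72.5 72.6 [-2.2  0.5  6.6] [0.07 0.45 0.27]
23.4 72.0 72.1 [-1.9  0.7  7. ] [0.15 0.49 0.25]
23.8 71.5 71.6 [-2.  -0.1  5.9] [0.13 0.45 0.25]
24.1 71.0 71.1 [-1.5  0.4  6.1] [0.07 0.45 0.39]
```

Torque went up a little at about 75.5° and then stayed flat, so the stop has probably been reached and the pads are slipping. I'll release, retreat and check.

Run:
```python
from h import *
robot.command_gripper(.085); robot.sleep(.2); st('open')
robot.movel([.5236,.0984,.18],[180,0,71.],v=.1)
robot.movel([.51,.045,.20],[180,0,71.],v=.1); robot.sleep(.3); o=st(); snap('final')
P=np.load('pics/final.npz')['P'].reshape(-1,3)
c=np.array([.5237,.0986]); r=np.hypot(*(P[:,:2]-c).T)
h=P[(r<.036)&(P[:,2]>.0715)&(P[:,2]<.0775)];print('hub top',np.median(h[:,2]),cv2.minAreaRect((h[:,:2]*1000).astype(np.float32)))
k=P[(r>.085)&(r<.14)&(P[:,2]>.082)&(P[:,2]<.115)&(P[:,1]<.03)]
(x,y),R=cv2.minEnclosingCircle((k[:,:2]*1000).astype(np.float32));d=np.array([x,y])/1000-c
print('knob',x,y,R,k[:,2].max(),'ang',np.degrees(np.arctan2(d[1],d[0])),np.linalg.norm(d),'to dowel',np.hypot(x-492,y+6.6))
```

```text
open 24.79 tcp [0.5236 0.0984 0.0512] yaw [180.   0.  71.] F [0.1 0.  0.5] M [ 0.02 -0.   -0.09] w 0.0851 g 0.0
 27.27 tcp [0.51   0.0454 0.1998] yaw [-180.     0.    71.1] F [ 0.3 -0.2  1. ] M [ 0.01  0.04 -0.02] w 0.0851 g 0.0
hub top 0.07444353762004474 ((521.8067626953125, 93.15846252441406), (55.93833541870117, 45.12675094604492), 72.4300308227539)
knob 491.18792724609375 -6.634937763214111 15.246224403381348 0.10705232123499381 ang -107.16840402783802 0.11014275736871147 to dowel 0.8128239692179889
```

View pics/final.png

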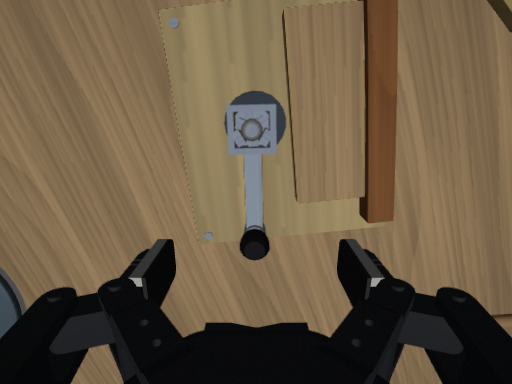

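The hub, at (252,129), is seated: its top measures 74.4 mm against 74 expected. The knob at (254,243) covers the dowel and is 0.8 mm off it horizontally. The gripper is clear, so I'm handing in.

```bash
python3 -c "
from plant import robot
print(robot.hand_in())"
```

```text
the job is handed in; nothing more can be done
None
```

The lever is fully home on the shaft and swung to about −107°, just past the nominal stop at −103° and within the 4° of play, with its knob about 1 mm from directly over the dowel; the gripper was clear when I handed the job in, though the stop showed only as a slight torque rise and no verdict came back.

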